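# Slide the setting feeler under the sprung shoe

## Task

Take the thicker of the two feelers (its blade is also the wider one) by its upright grip and, with the blade flat on the table, slide it gently and straight into the gap under the middle of the bridge's sprung shoe, from the bevelled side that faces the robot, so that it drags and lifts the shoe. Push on until the blade's tip stands well out from under the far side of the shoe, then let go and leave it in there. Leave the thinner feeler where it lies.

Things in the scene. Friction and masses are not known exactly. Their poses are not given: they have to be found in the camera images.
- feeler: The thicker feeler, plain steel, loose, 0.15 kg: flat blade 8 mm thick, 32 mm wide, lying on the table, with an upright grip (34 mm along the blade, 16 mm across, top at 52 mm). Origin on the underside below the grip's middle; x runs along the blade to its tip 130 mm away (22 mm of blade behind); z up. Take the grip across its 16 mm (y), above the blade.
- thin_feeler: The thinner feeler, not to be used: same form, length and grip, but its blade is only 4 mm thick and 18 mm wide, so it would pass under the shoe without drag. Origin and axes as for the feeler. The two feelers may have changed places.
- bridge: Fixed steel bridge on the bare table, 190 mm wide (y), 56 mm deep (x): legs 120 mm apart inside, crossbeam top at z 62 mm (screw to 75), below it an aluminium shoe 90 mm wide. Origin on the table under its middle; x is the push direction, away from the robot; z up. Shoe's underside flat from x -4 to +25 mm; before it a 25 degree bevel rises to a 19 mm high mouth at x -35 mm.
- shoe (a joint): Height in m by which the sprung shoe is raised: 0 at rest, when its flat underside is 5 mm above the table; about 0.003 with the 8 mm blade under it; at most 0.012. It moves straight up and presses down with about 2 to 3 N, so the blade goes in with a drag of a few newtons.

How it is judged:
By the outcome, as a careful person would: the job done as asked, in the order asked, and still so for the second after the job is handed in, with the robot touching nothing.
It also fails if it takes over 38 s, if anything falls off the work surface, if the arm or the gripper's body presses on something with over 40 N, if the wrist force passes 120 N, or if a joint passes its speed limit or range.

## Robot

A 6-joint arm with a two-finger parallel gripper is mounted at the origin on a cart in front of the work surface, level with it; the furniture and walls round the work are solid. World frame = base frame: x ahead of the robot, y to its left, z up, the work surface at z = 0. Lengths are in m, angles in rad, forces in N, time in s.
With the tool pointing down it reaches from about 0.3 to 1 m from the base axis. Payload 5.1 kg.
Tool frame: the origin (TCP) lies on the centre line of the jaws, within the pads' length; the fingertips stand 14 mm ahead of it and the grasp point (between the pads) lies 5 mm behind it (finger_overhang is the z of the fingertips in the tool frame, in m); z points along the fingers, y is the direction in which the jaws open and shut (so a half turn about z gives the same grasp; the last joint's range is limited). The gripper opens to 95 mm and grips with 3 to 60 N. Pads are 20 mm wide; open, the fingers measure 119 mm over their backs; the gripper's body (75 mm by 180 mm) begins 59 mm behind the grasp point.
Start: joints at [-1.425, 0.124, 1.65, -0, 1.367, -0.083], TCP at [0.147, -0.633, 0.229] pointing down, gripper open.
Joint ranges: [-2.61, 2.61], [-1.02, 2.33], [0.03, 2.71], [-1.35, 4.49], [0.32, 2.68], [-2.91, 2.91]. Speed limits (rad/s): [2.57, 2.57, 3.14, 3.14, 3.14, 3.14].

## Interface

Orientations are given as [roll, pitch, yaw] about the fixed x, y, z axes, in that order (R = Rz(yaw) Ry(pitch) Rx(roll)).
In Python, from plant import get_state, snapshot, camera_model, close_job, spot_in, masks_of, finger_overhang gives the robot as it stands. The module is installed in compiled form; this text tells all that it offers.
- The arm moves only by the shell command python3 -m creep 'ROWS' [OPENING] [FORCE]. ROWS is a JSON object of lists of equal length, an entry for each row: "linear": the shift along the tool's x, y, z in cm, a list of three; "twist": the turn about the tool's z in degrees. A call has 1 to 10 rows; each row is the pose to reach, as a shift and turn from the pose commanded when the call began, along the tool's axes at that moment; what a row does not reach only later rows make up. A row lasts 1/10 s, in which the tool goes at most 50 mm and 8.59 degrees, less where a joint would pass 70% of its speed; a pose out of reach is approached as far as the arm can. A call with a gripper value outside its range is refused whole. OPENING is the gripper's target within -1 to 1 (fully open at 1, half-way at 0, shut at -1), set as the call begins (- or left out, the last holds). The fingers move at their own pace and stop on an object; FORCE is the grip in N (left out, the last holds). Time passes only in rows, so rows that repeat a pose let the fingers close. It gives the time, the measured TCP pose, the force and the opening at its end, in the units of the state.
- get_state(): the state, without advancing time (a new reading comes with each control period).
- snapshot(name): name is "scene" or "side" or "wrist"; returns (picture, depth): 400x640x3 uint8, blue, green, red; 400x640 float32, m along the optical axis (not along the pixel's ray), 0 where there is no reading.
- camera_model(name): a dict with "K" (3x3 intrinsics, pixels), "rvec" (rotation vector, rad) and "tvec" (3), from world to camera coordinates, as OpenCV has them. Camera axes: x right, y down, z forward; pixel columns grow to the right and rows downward; lengths in m; the calibration is good to about 2 mm. A picture is of the moment at which its call begins: read the wrist's pose just before it. camera_model takes no time and is no camera call; for the wrist camera it gives the pose at the moment of the call.
- close_job(): hands the job in, once; it reports no verdict.
Trained networks look in the newest picture that a camera, given by its name, has taken for a name from the list of things; names that differ only in an ending like _2 or _b are one class to them, and where a whole thing is asked for, a point or a joint stands for the part that bears it (a point fixed in the world has none). Each returns a list of dicts, best first, with "score" (0 to 1); they miss things now and then, are a little off and sometimes report something else, mostly with a low value. They report only what shows in the picture. A call takes as long as a camera call.
- spot_in(label, camera): "uv" ([column, row] in pixels, amid what is visible of it).
- masks_of(label, camera): "pixels" (400x640 bool, what is visible of it) and "uv" ([column, row] in pixels, amid what is visible of it).
The state is a dict: "time_s": time; "joint_positions": joint angles; "dq": joint speeds; "joint_torque": joint torques, N m; "ee_pos": TCP position; "tcp_rot": TCP orientation; "wrist_force": force on the tool from outside, world axes, zero at the start; "moment": the same for the moment, N m; "finger_gap": finger opening in m.
Only numpy, scipy, OpenCV 4.12 (cv2) and the standard library are available. Lean on these libraries where they do the work, as an engineer would, in place of code of your own. Each camera call takes 0.05 s, during which the arm holds its last target. There are 200 camera calls.

## Working session

There is one attempt and no reset: what is moved stays moved. The work goes in short steps, Python scripts to look and compute and a shell command to move; the robot and the scene stay as the last step left them, time stands still between calls to the robot, and variables do not carry over. Pictures are saved under pics/ and viewed, about 8 in all and at most 12, crops included, and the job is handed in when it is done.

```bash
mkdir -p pics
cat > h.py <<'E'
import numpy as np,cv2
from plant import *
def cloud(cam,d):
    m=camera_model(cam);K=np.array(m["K"]);R=cv2.Rodrigues(np.array(m["rvec"],float))[0];t=np.array(m["tvec"],float).ravel()
    v,u=np.mgrid[0:d.shape[0],0:d.shape[1]]
    P=np.stack([(u-K[0,2])/K[0,0]*d,(v-K[1,2])/K[1,1]*d,d],-1)
    return (P-t)@R
E
python3 - <<'E'
from h import *
s=get_state();print(s)
ims=[]
for c in("scene","side"):
    p,d=snapshot(c);W=cloud(c,d);ims.append(p.copy())
    np.savez(f"{c}.npz",p=p,d=d,W=W)
    for l in("feeler","thin_feeler","bridge","shoe"):
        for r in masks_of(l,c)[:2]:
            m=r["pixels"]&(d>0);w=W[m]
            print(c,l,round(r["score"],2),np.round(r["uv"]),m.sum(),np.round(np.median(w,0),3) if len(w) else '',np.round(np.percentile(w,[2,98],axis=0),3).tolist() if len(w) else '')
cv2.imwrite("pics/a.png",ims[0]);cv2.imwrite("pics/b.png",ims[1])
E
```

```text
{'time_s': 0.0, 'joint_positions': array([-1.42459655e+00,  1.24514237e-01,  1.65164071e+00, -4.87365045e-05,
        1.36747286e+00, -8.26018170e-02]), 'dq': array([ 8.70868387e-05, -8.70492604e-04, -7.05036794e-04, -4.11423085e-04,
       -4.34426172e-04,  5.16146283e-04]), 'joint_torque': array([-1.61107710e-03, -4.17610967e+01, -3.59934282e+01,  7.73843704e-02,
        4.91482252e-02, -1.73798762e-04]), 'ee_pos': array([ 0.14729738, -0.63247923,  0.22740078]), 'tcp_rot': array([-3.13956051e+00, -1.20366077e-04,  2.28811362e-01]), 'wrist_force': array([0.10218575, 0.14318536, 0.74870526]), 'moment': array([ 0.03673615,  0.04078235, -0.03275462]), 'finger_gap': 0.09489655745163242}
scene feeler 0.76 [372. 166.] 633 [ 0.46  -0.154  0.009] [[0.411, -0.195, -0.0], [0.553, -0.144, 0.052]]
scene thin_feeler 0.91 [355. 200.] 480 [0.434 0.038 0.011] [[0.408, 0.024, 0.001], [0.542, 0.042, 0.053]]
scene bridge 0.91 [249. 231.] 1962 [0.596 0.247 0.057] [[0.562, 0.145, 0.003], [0.65, 0.307, 0.072]]
scene shoe 0.66 [261. 231.] 344 [0.59  0.212 0.026] [[0.569, 0.164, 0.0], [0.629, 0.252, 0.071]]
side feeler 0.78 [320. 278.] 1602 [ 0.458 -0.169  0.008] [[0.412, -0.183, 0.0], [0.554, -0.15, 0.052]]
side thin_feeler 0.68 [291. 230.] 546 [0.434 0.024 0.011] [[0.409, 0.021, 0.0], [0.548, 0.037, 0.051]]
side bridge 0.95 [347. 188.] 1293 [0.614 0.181 0.034] [[0.566, 0.125, 0.002], [0.661, 0.279, 0.069]]
side shoe 0.55 [343. 194.] 228 [0.598 0.201 0.026] [[0.571, 0.163, 0.015], [0.62, 0.244, 0.029]]
```

Run:
```python
from h import *
a=cv2.imread("pics/a.png")[100:330,150:550];b=cv2.imread("pics/b.png")[120:350,180:580]
cv2.imwrite("pics/ab.png",cv2.resize(np.vstack([a,b]),None,fx=1.3,fy=1.3,interpolation=cv2.INTER_CUBIC))
for c in("scene","side"):
    z=np.load(c+".npz");W=z['W'].reshape(-1,3)
    # feeler grip and blade ; bridge top
    f=(W[:,0]>.39)&(W[:,0]<.57)&(W[:,1]>-.22)&(W[:,1]<-.12)
    g=W[f&(W[:,2]>.045)&(W[:,2]<.056)];b=W[f&(W[:,2]>.0055)&(W[:,2]<.011)]
    r=cv2.minAreaRect(g[:,:2].astype(np.float32)*1000);print(c,"grip",len(g),g.mean(0),r)
    r=cv2.minAreaRect(b[:,:2].astype(np.float32)*1000);print("blade",len(b),b.mean(0),r)
    B=W[(W[:,0]>.5)&(W[:,0]<.72)&(W[:,1]>.05)&(W[:,1]<.38)&(W[:,2]>.057)&(W[:,2]<.066)]
    r=cv2.minAreaRect(B[:,:2].astype(np.float32)*1000);print("beam",len(B),B.mean(0),r)
```

```text
scene grip 64 [ 0.42997566 -0.15633102  0.05045966] ((430.3953552246094, -158.2873992919922), (16.943998336791992, 31.65884780883789), 86.33894348144531)
blade 334 [ 0.48910956 -0.16004423  0.00826846] ((483.9722900390625, -161.81268310546875), (37.94581604003906, 150.0557403564453), 85.2994155883789)
beam 879 [0.6093888  0.22583331 0.06226849] ((628.8551635742188, 178.00228881835938), (50.54669952392578, 240.50054931640625), 20.13950538635254)
side grip 153 [ 0.43016737 -0.16523147  0.05001131] ((430.5565490722656, -163.50738525390625), (18.047332763671875, 32.08798599243164), 81.87318420410156)
blade 853 [ 0.48935476 -0.16763916  0.00746998] ((483.6077880859375, -164.71295166015625), (35.04525375366211, 150.5383758544922), 87.68936157226562)
beam 308 [0.6131945  0.20207396 0.06073909] ((613.6133422851562, 214.0987091064453), (44.432373046875, 151.69232177734375), 22.958053588867188)
```

View pics/ab.png

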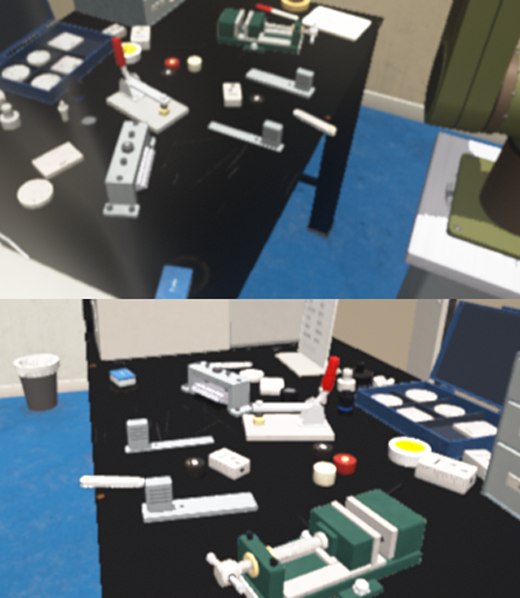

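The wider feeler (8 mm) lies at about (0.430, -0.161), yaw about -4°. The bridge is near (0.60, 0.22), yaw about 20°. I'll move above the feeler for a close look.

```bash
python3 -m creep '{"linear":[[3,-3,0],[6,-6,0],[9,-9.3,0],[12,-12.4,0],[15,-15.5,0],[18,-18.6,0],[21,-21.7,0],[24,-24.8,0],[27,-27.9,0],[30,-31,0]],"twist":[1.7,3.4,5.1,6.8,8.5,10.2,11.9,13.6,15.3,17]}' 1 30 && python3 -m creep '{"linear":[[3,-3,0],[5,-5.5,0],[7,-7.5,0],[8,-8.2,0],[8,-8.2,0],[8,-8.2,0]],"twist":[0,0,0,0,0,0]}'
python3 - <<'E'
from h import *
s=get_state();print(s['ee_pos'],s['tcp_rot'])
p,d=snapshot("wrist");W=cloud("wrist",d);np.savez("w1.npz",p=p,d=d,W=W);cv2.imwrite("pics/w1.png",p)
for l in("feeler","thin_feeler","bridge"):
    for r in masks_of(l,"wrist")[:2]:
        m=r["pixels"]&(d>0);w=W[m];print(l,r["score"],r["uv"],m.sum(),np.median(w,0) if len(w) else'')
E
```

```text
time_s: 1.5
ee_pos: [0.3699, -0.2616, 0.229]
tcp_rot: [3.141, -0.001, -0.07]
wrist_force: [0.7, -0.2, 0.1]
finger_gap: 0.0948
time_s: 2.1
ee_pos: [0.4542, -0.1872, 0.2286]
tcp_rot: [3.141, 0.001, -0.068]
wrist_force: [-1.0, -0.6, 0.0]
finger_gap: 0.095
[ 0.45423289 -0.18722473  0.22855803] [ 3.14129189e+00  6.77002661e-04 -6.81034531e-02]
feeler 0.81 [297.4, 154.9] 3229 [ 0.48863745 -0.16411064  0.00838812]
thin_feeler 0.68 [140.4, 183.9] 2517 [0.45798418 0.02777847 0.00469052]
bridge 0.59 [13.7, 33.5] 1524 [0.6385003  0.13810316 0.00917689]
```

Run:
```python
from h import *
z=np.load("w1.npz");W=z['W'].reshape(-1,3);print(W[:,2].min())
f=(W[:,0]>.39)&(W[:,0]<.58)&(W[:,1]>-.22)&(W[:,1]<-.12)
for n,a,b in(("grip",.046,.056),("blade",.005,.0115)):
    g=W[f&(W[:,2]>a)&(W[:,2]<b)];print(n,len(g),g.mean(0),cv2.minAreaRect(g[:,:2].astype(np.float32)*1000))
    for x in np.arange(.41,.57,.02):
        q=g[abs(g[:,0]-x)<.004]
        if len(q)>3: print(round(x,3),len(q),np.percentile(q[:,1],[3,97]).round(4),end=';')
    print()
```

```text
-0.850375376445674
grip 385 [ 0.43236576 -0.16053181  0.05155134] ((431.8721923828125, -160.2333221435547), (15.89327621459961, 32.95231246948242), 88.22877502441406)
0.43 87 [-0.1674 -0.1533];0.45 35 [-0.1675 -0.155 ];
blade 2738 [ 0.49830826 -0.16454407  0.00817643] ((484.99224853515625, -163.38661193847656), (32.08639144897461, 151.4895477294922), 86.73577117919922)
0.41 31 [-0.1743 -0.1441];0.43 52 [-0.1757 -0.1446];0.45 146 [-0.177  -0.1466];0.47 163 [-0.1774 -0.1474];0.49 171 [-0.1788 -0.1484];0.51 175 [-0.1803 -0.1502];0.53 188 [-0.1813 -0.151 ];0.55 193 [-0.1822 -0.1519];
```

View pics/w1.png

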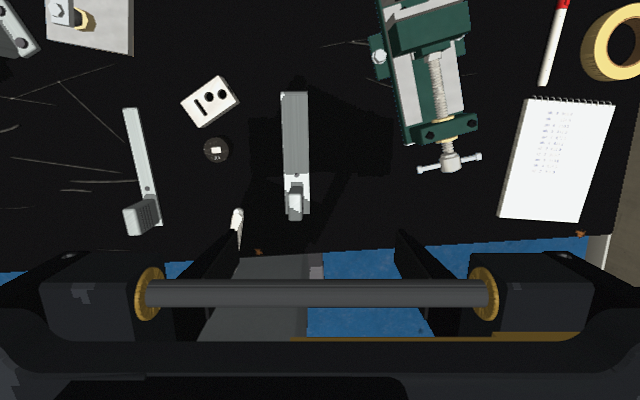

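The wrist picture shows the thick feeler with its grip at (295,200) and tip at (295,92). A marker lies at (237,225), so I'll descend with the jaws only about 50 mm open.

```bash
python3 -m creep '{"linear":[[-1.2,-1.2,2],[-2.4,-2.5,5],[-2.4,-2.5,8],[-2.4,-2.5,11],[-2.4,-2.5,13],[-2.4,-2.5,14],[-2.4,-2.5,14],[-2.4,-2.5,14]],"twist":[-0.6,-0.6,-0.6,-0.6,-0.6,-0.6,-0.6,-0.6]}' 0.05 30
python3 - <<'E'
from h import *
s=get_state();print(s['ee_pos'],s['tcp_rot'],s['finger_gap'])
p,d=snapshot("wrist");W=cloud("wrist",d);cv2.imwrite("pics/w2.png",p)
W=W.reshape(-1,3);f=(W[:,0]>.39)&(W[:,0]<.47)&(W[:,1]>-.19)&(W[:,1]<-.13)
g=W[f&(W[:,2]>.046)&(W[:,2]<.056)];print(len(g),g.mean(0),cv2.minAreaRect(g[:,:2].astype(np.float32)*1000))
E
```

```text
time_s: 3.1
ee_pos: [0.4329, -0.1607, 0.0897]
tcp_rot: [3.141, -0.001, -0.058]
wrist_force: [-0.2, -0.3, 0.0]
finger_gap: 0.0502
[ 0.43292379 -0.16074873  0.08965609] [ 3.14099613e+00 -1.34791962e-03 -5.80174130e-02] 0.05016211249905346
1056 [ 0.43339227 -0.15985635  0.05212454] ((432.0964050292969, -159.8589630126953), (15.886529922485352, 33.81317901611328), 86.08411407470703)
```

```bash
python3 -m creep '{"linear":[[-0.1,-0.1,2],[-0.1,-0.1,4],[-0.1,-0.1,5.3],[-0.1,-0.1,6.0],[-0.1,-0.1,6.2],[-0.1,-0.1,6.2]],"twist":[0,0,0,0,0,0]}' && python3 -m creep '{"linear":[[0,0,0],[0,0,0],[0,0,0],[0,0,0],[0,0,0],[0,0,0]],"twist":[0,0,0,0,0,0]}' -1 35
python3 -c "
from h import *;s=get_state();print(s['ee_pos'],s['tcp_rot'],s['finger_gap'],s['wrist_force'])"
```

```text
time_s: 3.75
ee_pos: [0.4318, -0.1593, 0.0271]
tcp_rot: [3.141, -0.001, -0.057]
wrist_force: [-0.4, -0.9, -0.4]
finger_gap: 0.0499
time_s: 4.35
ee_pos: [0.4316, -0.1593, 0.0269]
tcp_rot: [3.141, -0.0, -0.057]
wrist_force: [-0.3, -1.1, 1.2]
finger_gap: 0.016
[ 0.43155077 -0.15927948  0.02685977] [ 3.14118270e+00 -1.98708792e-04 -5.73863170e-02] 0.016007806023863237 [-0.30121207 -1.1465096   1.23466785]
```

```bash
python3 -m creep '{"linear":[[0,0,-1],[0,0,-3],[0,0,-6],[0,-2,-9],[-1,-5,-12],[-2,-8,-14],[-3,-11,-15],[-3.8,-14,-15],[-4.4,-17,-15],[-5,-20,-15]],"twist":[0,0,0,-2,-4,-7,-10,-13,-16,-19]}' && python3 -m creep '{"linear":[[2,-3,0],[3.5,-6,0],[4.0,-8.5,0],[4.0,-8.5,0],[4.0,-8.5,0],[4.0,-8.5,0]],"twist":[-2,-4,-4,-4,-4,-4]}'
python3 - <<'E'
from h import *
s=get_state();print(s['ee_pos'],s['tcp_rot'],s['finger_gap'])
p,d=snapshot("wrist");W=cloud("wrist",d);np.savez("w3.npz",p=p,d=d,W=W);cv2.imwrite("pics/w3.png",p)
for l in("feeler","bridge","shoe"):
    for r in masks_of(l,"wrist")[:2]:
        m=r["pixels"]&(d>0);w=W[m];print(l,r["score"],r["uv"],m.sum(),np.median(w,0) if len(w) else'')
        if l=="bridge" and len(w):
            b=w[(w[:,2]>.057)&(w[:,2]<.066)];print(len(b),b.mean(0),cv2.minAreaRect(b[:,:2].astype(np.float32)*1000))
E
```

```text
time_s: 5.35
ee_pos: [0.3923, 0.0447, 0.1771]
tcp_rot: [-3.141, -0.001, 0.276]
wrist_force: [0.1, 0.4, -1.7]
finger_gap: 0.0157
time_s: 5.95
ee_pos: [0.4083, 0.1355, 0.1766]
tcp_rot: [3.141, 0.0, 0.343]
wrist_force: [-0.5, 0.2, -2.1]
finger_gap: 0.0162
[0.40830283 0.1354765  0.17661717] [3.14138672e+00 3.60274346e-04 3.43308011e-01] 0.016218417766170175
feeler 0.55 [318.9, 132.6] 14083 [0.47402591 0.1589716  0.15805717]
```

View pics/w3.png

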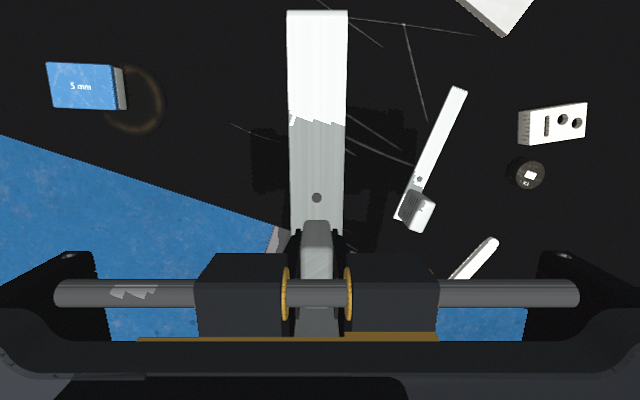

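The picture shows the blade (tip at (317,12)) held straight, but the bridge is still out of view past the top edge. I'll go up and forward.

```bash
python3 -m creep '{"linear":[[1,0,-2],[3,0,-4],[5,0,-6],[7,0,-8],[8,0,-9],[8,0,-9],[8,0,-9]],"twist":[0,0,0,0,0,0,0]}'
python3 - <<'E'
from h import *
s=get_state();print(s['ee_pos'],s['tcp_rot'],s['finger_gap'])
p,d=snapshot("wrist");W=cloud("wrist",d);np.savez("w4.npz",p=p,d=d,W=W);cv2.imwrite("pics/w4.png",p)
for l in("bridge","shoe"):
    for r in masks_of(l,"wrist")[:2]:
        m=r["pixels"]&(d>0);w=W[m];print(l,r["score"],r["uv"],m.sum(),np.median(w,0) if len(w) else'')
        if l=="bridge" and len(w):
            b=w[(w[:,2]>.057)&(w[:,2]<.066)];print(len(b),b.mean(0),cv2.minAreaRect(b[:,:2].astype(np.float32)*1000))
E
```

```text
time_s: 6.85
ee_pos: [0.4835, 0.1626, 0.2661]
tcp_rot: [-3.142, 0.001, 0.343]
wrist_force: [-0.5, -0.2, -2.4]
finger_gap: 0.0162
[0.48348676 0.16259555 0.26606002] [-3.14152590e+00  1.15692871e-03  3.43356722e-01] 0.01615532303642065
bridge 0.59 [282.7, 57.3] 4537 [0.60742515 0.24558094 0.06121606]
3284 [0.61195131 0.2214411  0.0616345 ] ((613.954833984375, 217.646484375), (44.215911865234375, 150.98443603515625), 22.89805793762207)
shoe 0.72 [281.6, 84.4] 236 [0.57816563 0.24404109 0.02801235]
```

View pics/w4.png

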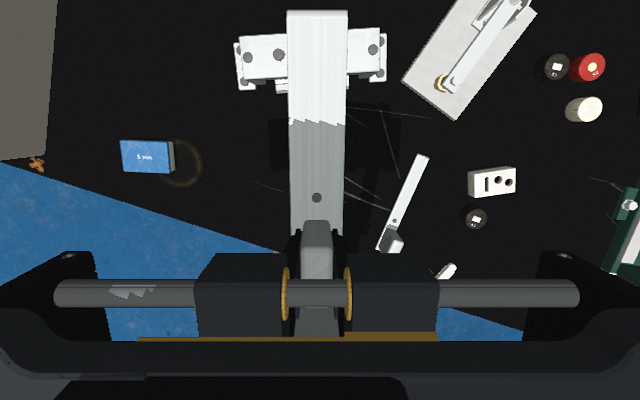

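Run:
```python
from h import *
for n in("w4","side","scene"):
    W=np.load(n+".npz")['W'].reshape(-1,3)
    W=W[np.isfinite(W).all(1)]
    a=np.radians(22.9);ex=np.array([np.cos(a),np.sin(a)]);ey=np.array([-ex[1],ex[0]])
    q=W[:,:2]-[.614,.217];L=np.c_[q@ex,q@ey,W[:,2]]
    L=L[(abs(L[:,0])<.06)&(abs(L[:,1])<.115)]
    for lo,hi in((.004,.014),(.057,.066),(.067,.08)):
        b=L[(L[:,2]>lo)&(L[:,2]<hi)]
        if len(b)>5: print(n,lo,len(b),np.percentile(b,[1,50,99],axis=0).round(4)[:, :2].tolist())
    b=L[(L[:,2]>.057)&(L[:,2]<.066)]
    e=[]
    for c in np.arange(-.07,.071,.01):
        t=b[abs(b[:,1]-c)<.004]
        if len(t)>8:e.append((c,t[:,0].min(),t[:,0].max()))
    e=np.array(e)
    if len(e)>3: print("edge tilt deg",np.degrees(np.polyfit(e[:,0],e[:,1],1)[0]),np.degrees(np.polyfit(e[:,0],e[:,2],1)[0]), e[:,1:].mean(0))
```

```text
w4 0.004 772 [[-0.0277, -0.0944], [-0.0083, -0.0752], [0.027, 0.0948]]
w4 0.057 3349 [[-0.0216, -0.0745], [0.0001, 0.0322], [0.0216, 0.0751]]
w4 0.067 108 [[-0.0056, 0.029], [0.0, 0.0342], [0.0053, 0.0396]]
edge tilt deg 0.011463305233577208 -0.057333122329677896 [-0.02175902  0.02194529]
side 0.004 161 [[-0.0286, -0.0966], [-0.0169, -0.0781], [0.0213, 0.0872]]
side 0.057 308 [[-0.0232, -0.0779], [-0.0078, -0.0194], [0.0195, 0.0708]]
side 0.067 45 [[-0.0104, -0.0398], [-0.0026, -0.006], [0.009, 0.0342]]
edge tilt deg -0.279811434459583 -2.106300183799101 [-0.02269393  0.01352601]
scene 0.004 277 [[-0.0274, -0.0919], [-0.0031, 0.085], [0.0279, 0.0964]]
scene 0.057 878 [[-0.0213, -0.0726], [-0.0024, 0.0155], [0.0218, 0.0766]]
scene 0.067 108 [[-0.0094, -0.0379], [-0.0001, 0.004], [0.0101, 0.0402]]
edge tilt deg -0.15033064597094695 -0.004936179268450304 [-0.02128146  0.02167303]
```

Three cameras agree: the bridge is at (0.614, 0.217), yaw 22.9°. In the picture it shows at about (235–385, 35–90), behind the blade tip. I'll stage with the tip about 70 mm short of the middle, just above the table.

```bash
python3 -m creep '{"linear":[[-2,0.1,1],[-4,0.3,3],[-5.9,0.4,6],[-5.9,0.4,9.5],[-5.9,0.4,13],[-5.9,0.4,16.5],[-5.9,0.4,19.5],[-5.9,0.4,21.5],[-5.9,0.4,23],[-5.9,0.4,23]],"twist":[-1,-2,-3.2,-3.2,-3.2,-3.2,-3.2,-3.2,-3.2,-3.2]}' && python3 -m creep '{"linear":[[0,0,0],[0,0,0.3],[0,0,0.5],[0,0,0.5]],"twist":[0,0,0,0]}'
python3 - <<'E'
from h import *
s=get_state();print(s['ee_pos'],s['tcp_rot'],s['finger_gap'],s['wrist_force'])
a=s['tcp_rot'][2];b=np.radians(22.9);q=s['ee_pos'][:2]-[.614,.217]
print("bridge frame",q@[np.cos(b),np.sin(b)],q@[-np.sin(b),np.cos(b)],np.degrees(a))
p,d=snapshot("wrist");W=cloud("wrist",d);np.savez("w5.npz",p=p,d=d,W=W)
p2,d2=snapshot("side");cv2.imwrite("pics/s5.png",np.vstack([cv2.resize(p2[130:270,240:440],(800,560),interpolation=cv2.INTER_CUBIC)]))
m=masks_of("feeler","wrist")[0]["pixels"];w=W[m]-np.r_[.614,.217,0];L=np.c_[w[:,:2]@[np.cos(b),np.sin(b)],w[:,:2]@[-np.sin(b),np.cos(b)],w[:,2]]
for x in np.arange(-.17,-.06,.015):
    t=L[(abs(L[:,0]-x)<.004)]
    if len(t)>5: print(round(x,3),len(t),np.percentile(t[:,1],[2,98]).round(4),np.median(t[:,2]).round(4))
print(L[:,0].max())
E
```

```text
time_s: 8.0
ee_pos: [0.4265, 0.1387, 0.0337]
tcp_rot: [-3.14, 0.006, 0.4]
wrist_force: [-1.0, -0.7, -2.4]
finger_gap: 0.0161
time_s: 8.4
ee_pos: [0.4299, 0.1395, 0.0321]
tcp_rot: [3.141, -0.001, 0.4]
wrist_force: [-0.5, 0.1, -1.9]
finger_gap: 0.016
[0.42988952 0.13950168 0.03207693] [ 3.14145807e+00 -7.91518893e-04  3.99838282e-01] 0.016035611538553308 [-0.48988985  0.06491149 -1.86635686]
bridge frame -0.19975633668607323 0.0002514783131371823 22.90904601881636
-0.17 695 [-0.0143  0.0163] 0.0135
-0.155 708 [-0.0141  0.016 ] 0.0134
-0.14 798 [-0.0142  0.0163] 0.0134
-0.125 917 [-0.0144  0.0159] 0.0135
-0.11 929 [-0.0145  0.0161] 0.0134
-0.095 968 [-0.0142  0.0162] 0.0135
-0.08 1044 [-0.0143  0.0159] 0.0135
-0.06983043665856124
```

View pics/s5.png

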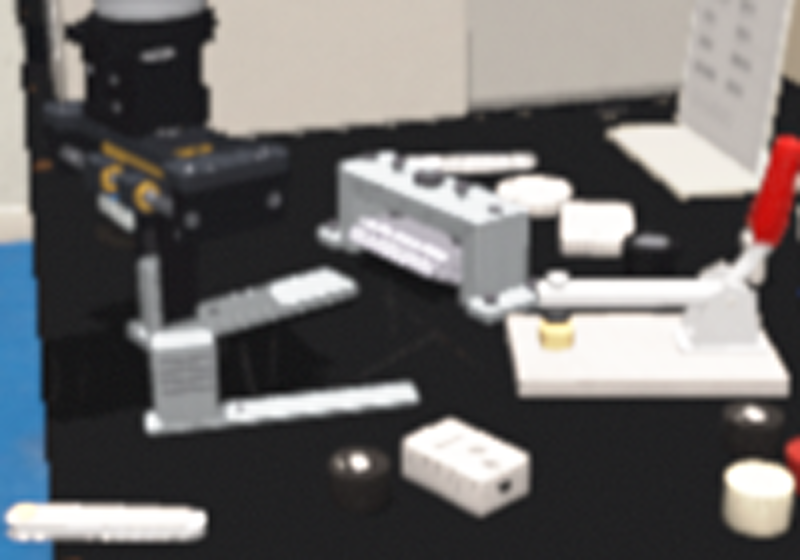

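The side view shows the blade level, with its tip at (340,285) in line with the mouth at (400,245). The wrist data agree: centred to 1 mm, 5.4 mm above the table. I'll lower it flat and start the push.

```bash
python3 -m creep '{"linear":[[0,0.1,0.2],[0,0.1,0.4],[0,0.1,0.5],[0,0.1,0.5]],"twist":[0,0,0,0]}' && python3 -m creep '{"linear":[[0.4,0,0],[0.9,0,0],[1.5,0,0],[2.1,0,0],[2.7,0,0],[3.3,0,0],[3.9,0,0],[4.4,0,0],[4.8,0,0],[5,0,0]],"twist":[0,0,0,0,0,0,0,0,0,0]}'
python3 -c "
from h import *;s=get_state();print(s['ee_pos'],s['tcp_rot'],s['finger_gap'],s['wrist_force'])"
```

```text
time_s: 8.95
ee_pos: [0.4301, 0.1385, 0.0268]
tcp_rot: [3.142, 0.0, 0.4]
wrist_force: [-1.3, -0.7, 1.6]
finger_gap: 0.0154
time_s: 9.95
ee_pos: [0.4764, 0.1581, 0.0268]
tcp_rot: [-3.142, 0.001, 0.4]
wrist_force: [-5.8, -2.9, 7.5]
finger_gap: 0.0151
[0.47636807 0.1580851  0.02684584] [-3.14158798e+00  1.06015193e-03  4.00041845e-01] 0.015055442511797386 [-5.84162157 -2.94740135  7.5412055 ]
```

```bash
python3 -m creep '{"linear":[[0.1,0,-0.04],[0.3,0,-0.04],[0.6,0,-0.04],[0.9,0,-0.04],[1.2,0,-0.04],[1.5,0,-0.04],[1.8,0,-0.04],[2.1,0,-0.04],[2.3,0,-0.04],[2.4,0,-0.04]],"twist":[0,0,0,0,0,0,0,0,0,0]}'
python3 - <<'E'
from h import *
s=get_state();print(s['ee_pos'],s['tcp_rot'],s['finger_gap'],s['wrist_force'])
b=np.radians(22.9);q=s['ee_pos'][:2]-[.614,.217]
print("bridge frame",q@[np.cos(b),np.sin(b)],q@[-np.sin(b),np.cos(b)])
p2,d2=snapshot("side");cv2.imwrite("pics/s6.png",cv2.resize(p2[130:270,240:440],(800,560),interpolation=cv2.INTER_CUBIC))
E
```

```text
time_s: 10.95
ee_pos: [0.4939, 0.1657, 0.0266]
tcp_rot: [-3.141, 0.013, 0.401]
wrist_force: [-13.4, -5.6, 12.3]
finger_gap: 0.0158
[0.49394427 0.16569215 0.02658379] [-3.14103608  0.01279114  0.40052193] 0.015813550788369855 [-13.3768041   -5.57697771  12.3219376 ]
bridge frame -0.13055869724713043 -0.0005474797877605755
```

View pics/s6.png

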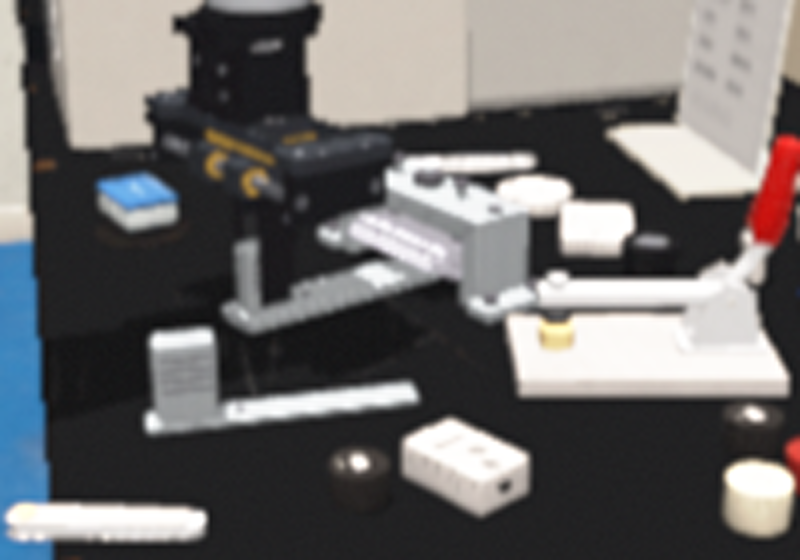

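The tip is entering at about (430,265), but drag (14 N) and table reaction (12 N) are higher than needed. I'll ease the downward pressure before pushing on.

```bash
python3 -m creep '{"linear":[[0,0,-0.03],[0,0,-0.06],[0,0,-0.06]],"twist":[0,0,0]}' && python3 -m creep '{"linear":[[0.2,0,0],[0.4,0,0],[0.6,0,0],[0.8,0,0],[1,0,0]],"twist":[0,0,0,0,0]}'
python3 - <<'E'
from h import *
s=get_state();print(s['ee_pos'],s['tcp_rot'],s['finger_gap'],s['wrist_force'],s['moment'])
b=np.radians(22.9);q=s['ee_pos'][:2]-[.614,.217]
print("bridge frame",q@[np.cos(b),np.sin(b)],q@[-np.sin(b),np.cos(b)])
E
```

```text
time_s: 11.3
ee_pos: [0.4951, 0.1662, 0.0265]
tcp_rot: [-3.141, 0.009, 0.4]
wrist_force: [-8.7, -4.4, 5.1]
finger_gap: 0.0156
time_s: 11.8
ee_pos: [0.5046, 0.1703, 0.0266]
tcp_rot: [-3.141, 0.008, 0.4]
wrist_force: [-6.6, -3.3, 4.5]
finger_gap: 0.0152
[0.50458383 0.17031346 0.0265599 ] [-3.14096097  0.00848744  0.40030456] 0.015217592253387131 [-6.63275451 -3.287595    4.51043505] [-0.86226203  1.91501825 -0.00425554]
bridge frame -0.11895943083762948 -0.00043050580825920726
```

```bash
python3 -m creep '{"linear":[[0.3,0,-0.01],[0.6,0,-0.01],[0.9,0,-0.01],[1.2,0,-0.01],[1.5,0,-0.01],[1.8,0,-0.01],[2.1,0,-0.01],[2.4,0,-0.01]],"twist":[0,0,0,0,0,0,0,0]}' && python3 -m creep '{"linear":[[0.3,0,0],[0.6,0,0],[0.9,0,0],[1.2,0,0],[1.5,0,0],[1.7,0,0],[1.8,0,0],[1.8,0,0],[1.8,0,0]],"twist":[0,0,0,0,0,0,0,0,0]}'
python3 - <<'E'
from h import *
s=get_state();print(s['ee_pos'],s['tcp_rot'],s['finger_gap'],s['wrist_force'],s['moment'])
b=np.radians(22.9);q=s['ee_pos'][:2]-[.614,.217]
print("bridge frame",q@[np.cos(b),np.sin(b)],q@[-np.sin(b),np.cos(b)])
p,_=snapshot("side");p2,_=snapshot("scene")
cv2.imwrite("pics/s7.png",np.vstack([cv2.resize(x,(700,300),interpolation=cv2.INTER_CUBIC) for x in(p[145:229,270:466],p2[180:270,180:390])]))
E
```

```text
time_s: 12.6
ee_pos: [0.5268, 0.1797, 0.0266]
tcp_rot: [-3.141, 0.008, 0.4]
wrist_force: [-6.9, -3.6, 4.4]
finger_gap: 0.016
time_s: 13.5
ee_pos: [0.5438, 0.1868, 0.0266]
tcp_rot: [-3.141, 0.007, 0.4]
wrist_force: [-5.0, -2.7, 2.6]
finger_gap: 0.0157
[0.54379633 0.18684241 0.02658016] [-3.14100189  0.00681944  0.40012105] 0.015670096102001922 [-5.02176507 -2.69004681  2.61613202] [-0.66972952  1.50591709 -0.02114668]
bridge frame -0.07640563574423495 -0.00046280285207625504
```

View pics/s7.png

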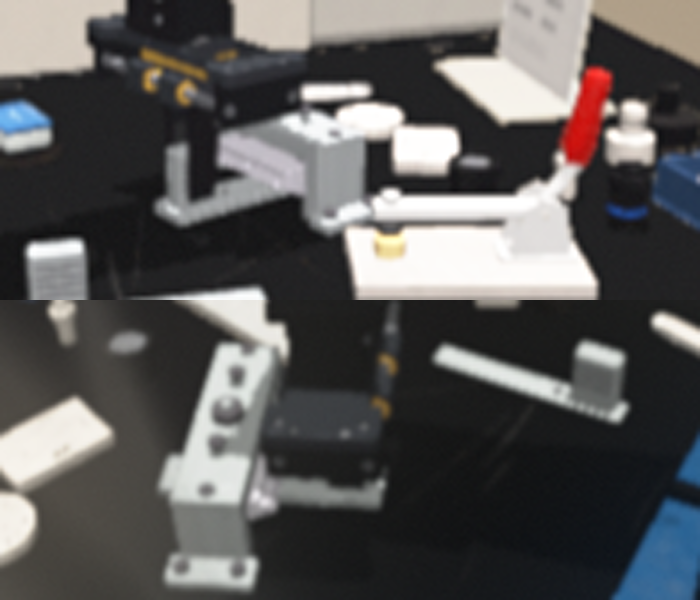

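In the scene view the tip stands out past the far side at (175,470), and the shoe is lifted. Now I'll release and rise.

```bash
python3 -m creep '{"linear":[[0,0,0],[0,0,0],[0,0,0],[0,0,0],[0,0,0]],"twist":[0,0,0,0,0]}' 0.0 && python3 -m creep '{"linear":[[0,0,-0.5],[0,0,-1.5],[0,0,-3],[0,0,-5],[-1,0,-8],[-3,0,-11],[-5,0,-14],[-7,0,-17],[-9,0,-18],[-9,0,-18]],"twist":[0,0,0,0,0,0,0,0,0,0]}'
python3 - <<'E'
from h import *
s=get_state();print(s['ee_pos'],s['wrist_force'])
b=np.radians(22.9);R=np.array([[np.cos(b),np.sin(b)],[-np.sin(b),np.cos(b)]])
p,d=snapshot("wrist");W=cloud("wrist",d);cv2.imwrite("pics/w8.png",p)
W=W.reshape(-1,3);L=np.c_[(W[:,:2]-[.614,.217])@R.T,W[:,2]]
g=L[(L[:,2]>.046)&(L[:,2]<.056)&(L[:,0]>-.11)&(L[:,0]<-.045)&(abs(L[:,1])<.03)];print("grip",len(g),cv2.minAreaRect(g[:,:2].astype(np.float32)*1000),g[:,2].max())
for c in("wrist","scene"):
    if c=="scene": p,d=snapshot(c);W=cloud(c,d).reshape(-1,3);L=np.c_[(W[:,:2]-[.614,.217])@R.T,W[:,2]];cv2.imwrite("pics/sc8.png",cv2.resize(p[180:270,180:390],(800,343),interpolation=cv2.INTER_CUBIC))
    t=L[(L[:,0]>.03)&(L[:,0]<.08)&(abs(L[:,1])<.03)&(L[:,2]>.005)&(L[:,2]<.012)];print(c,"tip",len(t),t[:,0].max() if len(t) else'',np.median(t[:,1:],0) if len(t) else '')
E
```

```text
time_s: 14.1
ee_pos: [0.5464, 0.1876, 0.0279]
tcp_rot: [3.141, -0.001, 0.4]
wrist_force: [-0.7, 0.5, 0.1]
finger_gap: 0.0467
time_s: 15.1
ee_pos: [0.4635, 0.1524, 0.2119]
tcp_rot: [3.14, -0.007, 0.4]
wrist_force: [-0.5, -0.4, -0.2]
finger_gap: 0.0474
[0.46352374 0.15244594 0.21193635] [-0.52574885 -0.37183816 -0.18776503]
grip 546 ((-77.18266296386719, 0.5950131416320801), (32.859981536865234, 15.289926528930664), 0.359892338514328) 0.052491650535091375
wrist tip 0  
scene tip 48 0.05126211453287824 [0.0004491  0.00799434]
```

View pics/w8.png

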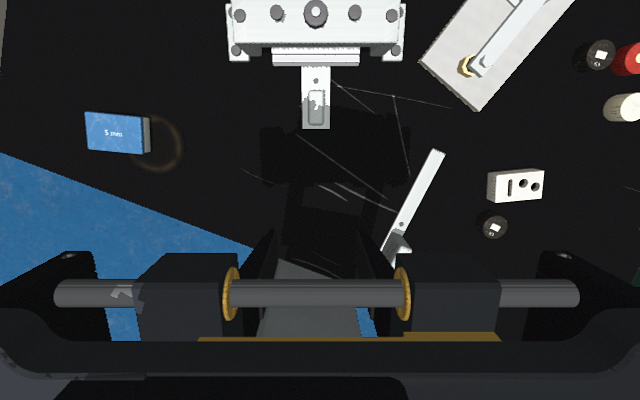

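The wrist picture shows the feeler straight and central under the shoe, with its grip at (316,105), and the thin feeler undisturbed. The measured tip is about 26 mm past the shoe's far edge. I'll hand in.

```bash
python3 -m creep '{"linear":[[0,0,0],[0,0,0],[0,0,0]],"twist":[0,0,0]}' && python3 -c "
from plant import *;print(close_job())"
```

```text
time_s: 15.5
ee_pos: [0.4632, 0.1526, 0.2068]
tcp_rot: [-3.141, 0.002, 0.4]
wrist_force: [0.8, 0.1, 0.1]
finger_gap: 0.0475
the job is handed in; nothing more can be done
None
```

I took the thicker feeler by its grip, slid it flat and straight under the middle of the shoe from the bevelled side, let go and backed the arm clear. I handed the job in at 15.5 s.

**Last checks:**
- **Feeler:** it sits within 1 mm of the bridge's centre line and 0.4° of straight. Its tip is about 26 mm past the shoe's far edge.
- **Blade:** its top is 8 mm above the table beyond the bridge, so it lies flat. I inferred the shoe's lift from the blade being under it and did not measure it.
- **Thin feeler:** it looked undisturbed in the last picture; I did not measure its position again.
- **Robot:** it was clear of everything, with wrist force under 1 N.

**One deviation:** at the bevel the push briefly reached about 14 N along the blade because I was pressing the blade on the table with about 12 N. I raised the tool slightly, and the drag fell to 6–8 N for the rest of the push.

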